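# Wedge the tube blocks tight in the dry-block heater

### The job

The three aluminium tube blocks stand loosely in a row in the well of the dry-block heater. Take the tapered aluminium wedge (not one of the two straight-sided fillers beside it) and drive it, thin edge down, into the gap left at the end of the row until it stands on the floor of the well and locks the blocks tight. Then let go of it.

Things in the scene. Friction and masses are not known exactly. Their poses are not given: they have to be found in the camera images.
- wedge_mid (a point): Centre of the loose aluminium wedge, upright, thin edge down: 50 mm long (x), 90 high (z), 0.2 kg. Thickness (y): 16 mm up to 6 mm above the foot, then growing evenly to 40 mm at 40 mm above it, 40 up to 58 mm; the top 32 mm is a straight grip 30 mm thick, its middle 29 mm above this point. The two fillers beside it have the same grip and height but straight sides, 20 and 56 mm thick.
- well (a point): Centre of the floor of the well of the fixed dry-block heater (white housing, black panel on its -y end). x across the row, y along it, z up. Well 74 mm in x, 176 mm in y (end walls at y = -88 and +88 mm), open on top; floor 20 mm above the bench, rim 45 mm above the floor. Three blocks fill it from the -y end; the gap is at the +y end.
- gap (a point): On the well's floor, 67.5 mm from its centre towards +y: the middle of the gap when the row is tight (41 mm wide), where the wedge's foot belongs. Axes as the well's. At the start the gap is 32 to 36 mm, between the last block and the +y end wall 20.5 mm beyond this point; pressing the wedge down (mostly a few N, at times some 20) slides the blocks together. Its own weight does not bring it home.
- block_c_mid (a point): Centre of the last tube block, next to the gap: aluminium, 70 mm across the row (x), 45 mm along it (y), 50 mm high, 0.3 kg, round wells in its top, 5 mm above the rim. Axes start as the well's. Its two neighbours have the same size, with a few mm of play between them. When the row is tight its centre is 24.5 to 25.5 mm from the well's centre, towards +y.

How it is judged:
By the outcome, as a careful person would: the job done as asked, in the order asked, and still so for the second after the job is handed in, with the robot touching nothing.
It also fails if it takes over 42 s, if anything falls off the work surface, if the arm or the gripper's body presses on something with over 40 N, if the wrist force passes 120 N, or if a joint passes its speed limit or range.

### The arm

A 6-joint arm with a two-finger parallel gripper is mounted at the origin on the work surface. World frame = base frame: x ahead of the robot, y to its left, z up, the work surface at z = 0. Lengths are in m, angles in rad, forces in N, time in s.
With the tool pointing down it reaches from about 0.425 to 0.95 m from the base axis. Payload 3.5 kg.
Tool frame: the origin (TCP) lies at the very end of the fingers, on their centre line; the grasp point (between the pads) lies 19 mm behind it (ctrl.grip_point_offset is the distance from the TCP to the grasp point, in m); z points along the fingers, y is the line along which they close (so a half turn about z gives the same grasp; the last joint's range is limited). The gripper opens to 85 mm and grips with 20 to 120 N. Pads are 22 mm wide; open, the fingers measure 114 mm over their backs; the gripper's body (76 mm by 85 mm) begins 54 mm behind the grasp point. The pads swing forward as they close: fully open they stand 13 mm farther back than shut.
Start: joints at [1.011, 0.286, 1.577, -0, 1.279, -0.15], TCP at [0.269, 0.619, 0.231] pointing down, gripper open.
Joint ranges: [-2.77, 2.77], [-0.9, 2.22], [0.21, 2.48], [-1.53, 4.67], [0.24, 2.81], [-2.84, 2.84]. Speed limits (rad/s): [2.79, 2.79, 3.14, 3.14, 3.14, 3.14].

### API

Orientations are given as a unit quaternion [x, y, z, w].
In Python, from plant import ctrl gives the robot as it stands. The module is installed in compiled form; this text tells all that it offers.
- The arm moves only by the shell command python3 -m pendant 'ROWS' [OPENING] [FORCE]. ROWS is JSON, a list of rows, each an object of numbers: "dx", "dy", "dz": the shift along the tool's x, y, z in cm; "twist": the turn about the tool's z in degrees. A call has 1 to 10 rows; each row is the pose to reach, as a shift and turn from the pose commanded when the call began, along the tool's axes at that moment; what a row does not reach only later rows make up. A row lasts 1/8 s, in which the tool goes at most 62.5 mm and 10.7 degrees, less where a joint would pass 70% of its speed; a pose out of reach is approached as far as the arm can. A call with a gripper value outside its range is refused whole. OPENING is the opening in per cent of the stroke, from 0 (shut) to 100 (fully open), set as the call begins (- or left out, the last holds). The fingers move at their own pace and stop on an object; FORCE is the grip in N (left out, the last holds). Time passes only in rows, so rows that repeat a pose let the fingers close. It gives the time, the measured TCP pose, the force, the opening and the grip force at its end, in the units of the state.
- ctrl.get_state(): the state, without advancing time (a new reading comes with each control period).
- ctrl.read_camera(name): name is "scene" or "top"; returns a dict with "img" (480x640x3 uint8, red, green, blue), "depth" (480x640 float32, m along the optical axis (not along the pixel's ray), 0 where there is no reading), "camera_matrix" (3x3 intrinsics, pixels), "xyz" and "rotation" of the camera in the world. Camera axes: x right, y up, looking along -z (the intrinsics and any distortion apply to the point x, -y, -z); pixel columns grow to the right and rows downward; lengths in m; the calibration is good to about 2 mm. A picture is of the moment at which its call begins.
- ctrl.sign_off(): hands the job in; it is judged then, once.
The state is a dict: "time": time; "qpos": joint angles; "dq": joint speeds; "joint_efforts": joint torques, N m; "eef_pos": TCP position; "tcp_rot": TCP orientation; "contact_force": force on the tool from outside, world axes, zero at the start; "wrist_torque": the same for the moment, N m; "opening": opening from 0.0 (shut) to 1.0 (fully open); "finger_force": force on a finger pad.
Only numpy, scipy, OpenCV 4.12 (cv2) and the standard library are available. Lean on these libraries where they do the work, as an engineer would, in place of code of your own. Each camera call takes 0.05 s, during which the arm holds its last target. There are 200 camera calls.

## Working session

There is one attempt and no reset: what is moved stays moved. The work goes in short steps, Python scripts to look and compute and a shell command to move; the robot and the scene stay as the last step left them, time stands still between calls to the robot, and variables do not carry over. Pictures are saved under pics/ and viewed, at most 10 in all, crops included, and the job is handed in when it is done.

```bash
mkdir -p pics; cat > h.py <<'E'
import numpy as np, cv2
from plant import ctrl
def cloud(c):
    K=c["camera_matrix"];d=c["depth"];v,u=np.mgrid[:480,:640]
    P=np.stack([(u-K[0,2])/K[0,0]*d,-(v-K[1,2])/K[1,1]*d,-d],-1)
    return P@np.array(c["rotation"]).reshape(3,3).T+np.array(c["xyz"])
def save(n,c): cv2.imwrite(f"pics/{n}.png",c["img"][:,:,::-1])
E
python3 - <<'E'
from h import *
for n in("scene","top"):
    c=ctrl.read_camera(n);save(n+"0",c);np.savez(f"{n}0.npz",**c);print(n,c["xyz"],c["rotation"],c["camera_matrix"],(c["depth"]>0).mean())
print(ctrl.get_state())
E
```

```text
scene [0.89505312 0.32774377 0.5427161 ] [0.18132375 0.31538385 0.80029881 0.47663041] [[462.32417791   0.         320.92911   ]
 [  0.         462.32417791 241.50625982]
 [  0.           0.           1.        ]] 0.9959212239583334
top [0.38715715 0.09005777 0.76922074] [-0.06398802  0.06935069  0.71043362 -0.69740956] [[465.54578801   0.         319.19198978]
 [  0.         465.54578801 237.27558719]
 [  0.           0.           1.        ]] 0.9959212239583334
{'time': 0.1, 'qpos': array([ 1.01096955e+00,  2.87100421e-01,  1.57800295e+00,  2.51206550e-05,
        1.27859242e+00, -1.50025599e-01]), 'dq': array([ 2.17404305e-03,  3.84183025e-04, -3.78209600e-03,  9.03240977e-05,
       -1.21754085e-03, -7.94838462e-04]), 'joint_efforts': array([ 1.02012116e-03, -4.07301843e+01, -2.93695486e+01, -1.12007274e-04,
        3.44997410e-03, -1.32884114e-06]), 'eef_pos': array([0.2686106 , 0.61862151, 0.2300849 ]), 'tcp_rot': array([ 2.03473271e-01,  9.79079937e-01, -9.81847154e-04, -3.76716701e-04]), 'contact_force': array([-0.0752739 , -0.0279637 , -0.86074161]), 'wrist_torque': array([ 0.01088063,  0.01791062, -0.02005767]), 'finger_force': 0.0, 'opening': 0.9971923592348734}
```

View pics/scene0.png

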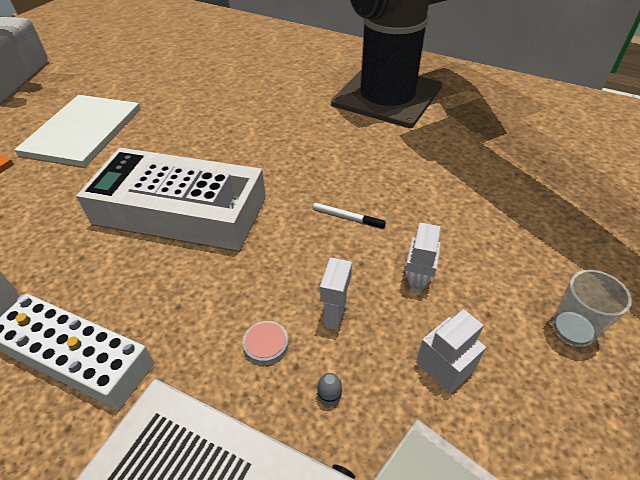

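View pics/top0.png

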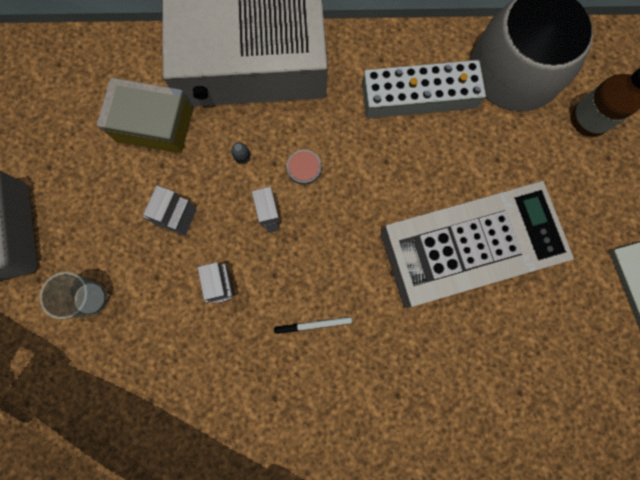

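The scene view has the heater at (175,195), with the gap at its right end near (235,190). The 20 mm filler is at (335,290), the 56 mm filler at (450,350) and the tapered wedge at (425,255). In the top view the wedge is at (215,283), the heater at (478,243) and the gap at (412,260).

```bash
cat >> h.py <<'E'
from scipy.spatial.transform import Rotation as R
def cloud(c):
    K=c["camera_matrix"];d=c["depth"];v,u=np.mgrid[:480,:640]
    P=np.stack([(u-K[0,2])/K[0,0]*d,-(v-K[1,2])/K[1,1]*d,-d],-1)
    return P@R.from_quat(c["rotation"]).as_matrix().T+np.array(c["xyz"])
def rect(P,m):
    q=P[m][:,:2]; (c,s,a)=cv2.minAreaRect((q*1000).astype(np.float32)); return np.round(c,1),np.round(s,1),round(a,1),len(q),np.round(np.median(P[m][:,2])*1000,1)
def roi(u0,u1,v0,v1):
    m=np.zeros((480,640),bool);m[v0:v1,u0:u1]=1;return m
E
python3 - <<'E'
from h import *
T=np.load("top0.npz");P=cloud(T);z=P[...,2];S=np.load("scene0.npz");Q=cloud(S)
print("bench",z[400,400],Q[300,250,2])
r=roi(185,245,255,315)
print("grip",rect(P,r&(z>.084)),"wedge",rect(P,r&(z>.03)))
r2=roi(400,450,215,300)
print("filler", )
print("scene grip",rect(Q,roi(400,445,215,295)&(Q[...,2]>.084)),rect(Q,roi(400,445,215,300)&(Q[...,2]>.05)&(Q[...,2]<.06)))
h=roi(375,580,175,310)
print("house",rect(P,h&(z>.06)&(z<.075)), np.percentile(z[h],[50,80,95]))
print("gap floor",rect(P,roi(395,440,230,290)&(z<.03)&(z>.012)))
hs=roi(70,270,140,250)
print("scene house",rect(Q,hs&(Q[...,2]>.06)&(Q[...,2]<.075)))
i=T["img"]; big=cv2.resize(i[175:315,375:580],None,fx=3.8,fy=3.8,interpolation=cv2.INTER_CUBIC);cv2.imwrite("pics/crop1.png",big[:,:,::-1])
E
```

```text
bench 0.0008304245273470512 0.0013944714080713627
grip (array([417.5, 185.5]), array([192.9,  54.2]), 56.7, 731, np.float64(89.1)) wedge (array([439. , 174.5]), array([188.3,  61.7]), 76.6, 1092, np.float64(88.3))
filler
scene grip (array([661.5, 290.4]), array([472.1,  29.9]), 12.7, 689, np.float64(90.3)) (array([456.7, 244.1]), array([51.9, 40. ]), 12.3, 306, np.float64(57.6))
house (array([ 510.4, -163.4]), array([130.2, 263.6]), 14.9, 12848, np.float64(65.2)) [0.02341911 0.06575961 0.06976793]
gap floor (array([485.3, -67.2]), array([73.2, 64.8]), 15.2, 756, np.float64(19.4))
scene house (array([ 510.4, -163.1]), array([133.8, 264.9]), 15.1, 8522, np.float64(66.2))
```

View pics/crop1.png

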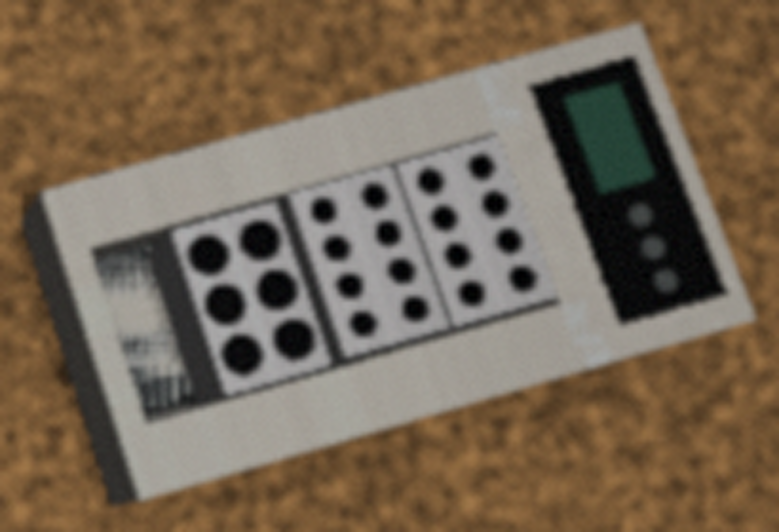

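The crop shows the well's corners at about crop pixels (93,248), (145,420), (558,298) and (495,135). The gap is at the left, and block C has the six large holes. I'll cast the corners onto the rim plane and redo the wedge with the outliers filtered out.

```bash
cat >> h.py <<'E'
def ray(c,uv,z0):
    K=c["camera_matrix"];uv=np.asarray(uv,float).reshape(-1,2)
    d=np.c_[(uv[:,0]-K[0,2])/K[0,0],-(uv[:,1]-K[1,2])/K[1,1],-np.ones(len(uv))]@R.from_quat(c["rotation"]).as_matrix().T
    o=np.array(c["xyz"]);return o+d*((z0-o[2])/d[:,2])[:,None]
E
python3 - <<'E'
from h import *
T=np.load("top0.npz");P=cloud(T);z=P[...,2];S=np.load("scene0.npz");Q=cloud(S);w=Q[...,2]
c=np.array([(93,248),(145,420),(558,298),(495,135)])/3.8+[375-.37,175-.37]
C=ray(T,c,.065)[:,:2]*1000
print(C.round(1),"len",[np.linalg.norm(C[i]-C[(i+1)%4]).round(1) for i in range(4)],"ctr",C.mean(0).round(1))
for n,X,r in(("top",P,roi(195,235,258,306)),("scene",Q,roi(405,445,215,295))):
    for lo,hi in((.086,.093),(.05,.06)):
        m=(r&(X[...,2]>lo)&(X[...,2]<hi)).astype(np.uint8)
        k,l,st,_=cv2.connectedComponentsWithStats(m); b=1+st[1:,4].argmax(); print(n,lo,rect(X,l==b),np.round(1000*X[l==b].mean(0),1))
# grip top outlines by colour ray-cast
g=T["img"].astype(int);m=(roi(190,245,255,310)&(g.min(2)>150)).astype(np.uint8)
k,l,st,_=cv2.connectedComponentsWithStats(m);b=1+st[1:,4].argmax();v,u=np.where(l==b);X=ray(T,np.c_[u,v],.09);print("bright",cv2.minAreaRect((X[:,:2]*1000).astype(np.float32)),len(u))
cv2.imwrite("pics/crop2.png",np.hstack([cv2.resize(T["img"][250:320,180:250],(400,400)),cv2.resize(S["img"][215:305,380:470],(400,400))])[:,:,::-1])
E
```

```text
[[ 515.4  -39.6]
 [ 445.5  -56.7]
 [ 491.5 -226.4]
 [ 559.6 -207.3]] len [np.float64(72.0), np.float64(175.8), np.float64(70.7), np.float64(173.5)] ctr [ 503.  -132.5]
top 0.086 (array([455.4, 243.6]), array([49.9, 30.6]), 11.9, 701, np.float64(89.1)) [455.1 243.1  89.1]
top 0.05 (array([459. , 226.7]), array([50.7,  9.1]), 8.1, 144, np.float64(57.0)) [458.3 226.2  56.7]
scene 0.086 (array([456.6, 244.1]), array([51.9, 29.9]), 12.8, 652, np.float64(90.3)) [458.8 244.7  90.2]
scene 0.05 (array([456.7, 244.1]), array([51.9, 40. ]), 12.3, 306, np.float64(57.6)) [468.  245.5  56.7]
bright ((455.73284912109375, 243.74935913085938), (46.86271286010742, 26.780630111694336), 12.80428695678711) 593
```

View pics/crop2.png

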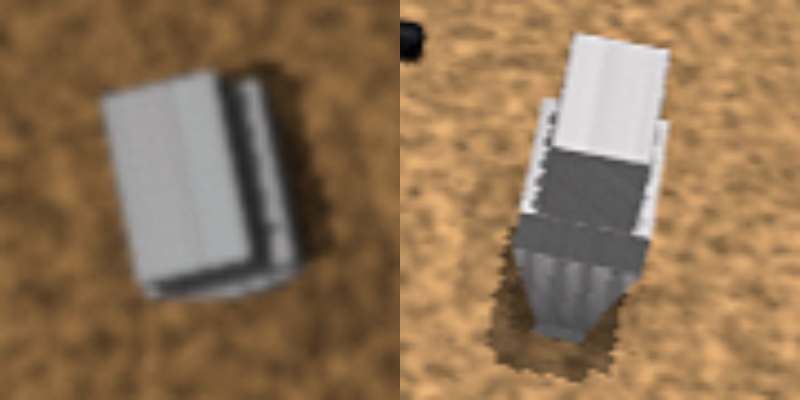

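The crops confirm that this is the tapered piece, with its grip top centred at (456,244) mm and its x axis at 12.4°. The well measures about 72x175 mm at 14.9°, close to the given 74x176, and its gap point is at about (486,-67) mm. Next I'll work out the approach move.

```bash
cat >> h.py <<'E'
def go(x,y,z,ang,quiet=0):
    "tool-frame shift (cm) and twist (deg) to TCP x,y,z mm with tool y axis at world angle ang"
    s=ctrl.get_state();M=R.from_quat(s["tcp_rot"]).as_matrix();d=(np.array([x,y,z])/1000-s["eef_pos"])@M*100
    a=np.degrees(np.arctan2(M[1,1],M[0,1]));t=-(ang-a);t=(t+90)%180-90
    print("shift",d.round(2),"twist",round(t,1),"tcp",(1000*s["eef_pos"]).round(1),"yang",a.round(1),"F",s["contact_force"].round(1),"op",round(s["opening"],3),"t",s["time"])
E
python3 -c "
from h import *
go(456,244,150,102.4)"
```

```text
shift [-32.12 -26.88   8.05] twist -35.9 tcp [268.6 618.6 230.1] yang 66.5 F [-0.1 -0.  -0.9] op 0.997 t 0.1
```

```bash
python3 -m pendant '[{"dx":-4.6,"dy":-3.8,"twist":-9},{"dx":-9.2,"dy":-7.7,"twist":-18},{"dx":-13.8,"dy":-11.5,"dz":2,"twist":-27},{"dx":-18.4,"dy":-15.4,"dz":3,"twist":-35.9},{"dx":-23,"dy":-19.2,"dz":5,"twist":-35.9},{"dx":-27.5,"dy":-23,"dz":6.5,"twist":-35.9},{"dx":-32.1,"dy":-26.9,"dz":8,"twist":-35.9},{"dx":-32.1,"dy":-26.9,"dz":8,"twist":-35.9},{"dx":-32.1,"dy":-26.9,"dz":8,"twist":-35.9}]' 100 80; python3 -c "
from h import *
go(456,244,60,102.4)"
```

```text
shift [-32.12 -26.86  17.05] twist -35.9 tcp [268.6 618.6 230.1] yang 66.5 F [-0.1 -0.  -0.9] op 0.997 t 0.1$[0]: bad value
```

```bash
python3 -m pendant '[{"dx":-4.6,"dy":-3.8,"dz":0,"twist":-9},{"dx":-9.2,"dy":-7.7,"dz":0,"twist":-18},{"dx":-13.8,"dy":-11.5,"dz":2,"twist":-27},{"dx":-18.4,"dy":-15.4,"dz":3,"twist":-35.9},{"dx":-23,"dy":-19.2,"dz":5,"twist":-35.9},{"dx":-27.5,"dy":-23,"dz":6.5,"twist":-35.9},{"dx":-32.1,"dy":-26.9,"dz":8,"twist":-35.9},{"dx":-32.1,"dy":-26.9,"dz":8,"twist":-35.9},{"dx":-32.1,"dy":-26.9,"dz":8,"twist":-35.9}]' 100 80; python3 -c "
from h import *
go(456,244,60,102.4)"
```

```text
time: 1.23
eef_pos: [0.456, 0.2445, 0.1511]
tcp_rot: [-0.108, 0.994, 0.0, -0.0]
contact_force: [-0.2, 0.4, 0.2]
opening: 1.0
finger_force: 0.0
shift [ 0.   -0.05  9.11] twist -0.0 tcp [456.  244.5 151.1] yang 102.4 F [-0.2  0.4  0.2] op 1.0 t 1.225
```

```bash
python3 -m pendant '[{"dx":0,"dy":0,"dz":4,"twist":0},{"dx":0,"dy":0,"dz":7,"twist":0},{"dx":0,"dy":0,"dz":9,"twist":0},{"dx":0,"dy":0,"dz":9,"twist":0},{"dx":0,"dy":0,"dz":9,"twist":0}]' && python3 -m pendant '[{"dx":0,"dy":0,"dz":0,"twist":0},{"dx":0,"dy":0,"dz":0,"twist":0},{"dx":0,"dy":0,"dz":0,"twist":0},{"dx":0,"dy":0,"dz":0,"twist":0},{"dx":0,"dy":0,"dz":0,"twist":0},{"dx":0,"dy":0,"dz":0,"twist":0}]' 0 100
```

```text
time: 1.85
eef_pos: [0.4566, 0.2457, 0.0625]
tcp_rot: [-0.109, 0.994, 0.0, 0.001]
contact_force: [0.2, 0.2, -0.2]
opening: 0.999
finger_force: 0.0
time: 2.6
eef_pos: [0.4569, 0.2447, 0.0621]
tcp_rot: [-0.108, 0.994, 0.0, 0.001]
contact_force: [-0.5, 0.2, 5.5]
opening: 0.332
finger_force: 99.5
```

```bash
python3 -m pendant '[{"dx":0,"dy":0,"dz":-4,"twist":0},{"dx":0,"dy":0,"dz":-9,"twist":0},{"dx":0,"dy":0,"dz":-12,"twist":0},{"dx":0,"dy":0,"dz":-12,"twist":0}]'; python3 -c "
from h import *
go(485.6,-67.3,183,104.9)"
```

```text
time: 3.1
eef_pos: [0.4571, 0.2448, 0.183]
tcp_rot: [-0.108, 0.994, 0.0, 0.002]
contact_force: [0.6, 0.5, -1.9]
opening: 0.331
finger_force: 98.9
shift [ 3.930e+00 -3.109e+01 -3.000e-02] twist -2.5 tcp [457.1 244.8 183. ] yang 102.4 F [ 0.6  0.5 -1.9] op 0.331 t 3.1
```

```bash
python3 -m pendant '[{"dx":0.6,"dy":-4,"dz":0,"twist":-0.5},{"dx":1.3,"dy":-9,"dz":0,"twist":-1},{"dx":2,"dy":-14.5,"dz":0,"twist":-1.5},{"dx":2.6,"dy":-20,"dz":0,"twist":-2},{"dx":3.3,"dy":-25.5,"dz":0,"twist":-2.5},{"dx":3.9,"dy":-29.5,"dz":0,"twist":-2.5},{"dx":3.9,"dy":-31.1,"dz":0,"twist":-2.5},{"dx":3.9,"dy":-31.1,"dz":0,"twist":-2.5},{"dx":3.9,"dy":-31.1,"dz":0,"twist":-2.5},{"dx":3.9,"dy":-31.1,"dz":0,"twist":-2.5}]'; python3 - <<'E'
from h import *
go(485.6,-67.3,140,104.9)
c=ctrl.read_camera("top");save("top1",c);s=ctrl.read_camera("scene");np.savez("s1.npz",**s)
a=cv2.resize(c["img"][150:330,340:600],(780,540));cv2.imwrite("pics/a1.png",a[:,:,::-1])
b=cv2.resize(s["img"][60:260,70:330],(780,600),interpolation=cv2.INTER_CUBIC);cv2.imwrite("pics/b1.png",b[:,:,::-1])
E
```

```text
time: 4.35
eef_pos: [0.4848, -0.0663, 0.181]
tcp_rot: [-0.131, 0.991, 0.0, -0.0]
contact_force: [-0.3, 1.2, -1.9]
opening: 0.336
finger_force: 99.3
shift [-0.06 -0.12  4.1 ] twist 0.1 tcp [484.8 -66.3 181. ] yang 105.0 F [-0.3  1.2 -1.9] op 0.336 t 4.35
```

View pics/b1.png

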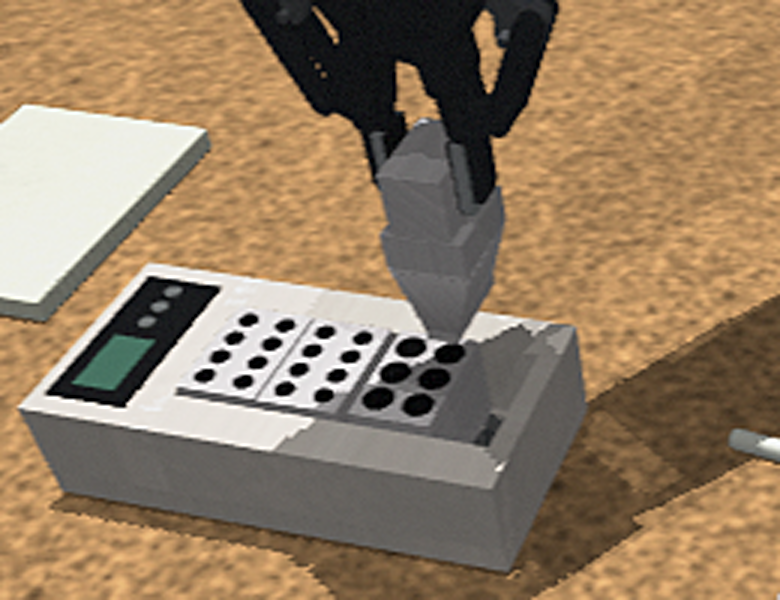

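The wedge hangs upright above the gap end, with its foot at about (450,340) in the crop. The row shows visible play between blocks. I'll lower it part way, to where there should still be no contact.

```bash
python3 -m pendant '[{"dx":-0.05,"dy":-0.1,"dz":3,"twist":0},{"dx":-0.05,"dy":-0.1,"dz":5.5,"twist":0},{"dx":-0.05,"dy":-0.1,"dz":7,"twist":0},{"dx":-0.05,"dy":-0.1,"dz":7,"twist":0},{"dx":-0.05,"dy":-0.1,"dz":7,"twist":0},{"dx":-0.05,"dy":-0.1,"dz":7,"twist":0}]'; python3 - <<'E'
from h import *
go(485.6,-67.3,82,104.9)
c=ctrl.read_camera("top");s=ctrl.read_camera("scene")
b=cv2.resize(s["img"][60:260,70:330],(780,600),interpolation=cv2.INTER_CUBIC);cv2.imwrite("pics/b2.png",b[:,:,::-1])
Q=cloud(s);a=np.radians(14.9);q=(Q*1000-[503,-132.5,20]);X=q[...,0]*np.cos(a)+q[...,1]*np.sin(a);Y=-q[...,0]*np.sin(a)+q[...,1]*np.cos(a);Z=q[...,2]
hz=1000*ctrl.get_state()["eef_pos"][2]-62-20
for lo,hi in((42,56),(60,66)):
    m=(Z-hz>lo)&(Z-hz<hi)&(Y>35)&(Y<100)&(abs(X)<35); print(lo,m.sum(),"X",np.percentile(X[m],[2,98]).round(1),"Y",np.percentile(Y[m],[2,98]).round(1))
m=(abs(Z-45)<2)&(abs(X)<30)&(Y>75)&(Y<135);print("end wall top Y",np.percentile(Y[m],[1,99]).round(1))
m=(abs(Z-50)<1.5)&(abs(X)<33)&(Y>0)&(Y<75);print("block top Y",np.percentile(Y[m],[1,99]).round(1),"X",np.percentile(X[m],[1,99]).round(1))
E
```

```text
time: 5.2
eef_pos: [0.4863, -0.0685, 0.1123]
tcp_rot: [-0.13, 0.992, -0.0, 0.001]
contact_force: [-0.5, 1.3, -0.2]
opening: 0.328
finger_force: 99.3
shift [0.04 0.14 3.03] twist 0.0 tcp [486.3 -68.5 112.3] yang 104.9 F [-0.5  1.3 -0.2] op 0.328 t 5.2
42 292 X [-22.5  25.9] Y [46.8 86.3]
60 79 X [ 5.6 25.8] Y [52.  85.8]
end wall top Y [ 76.  100.2]
block top Y [ 0.4 69.2] X [-31.6  32.7]
```

View pics/b2.png

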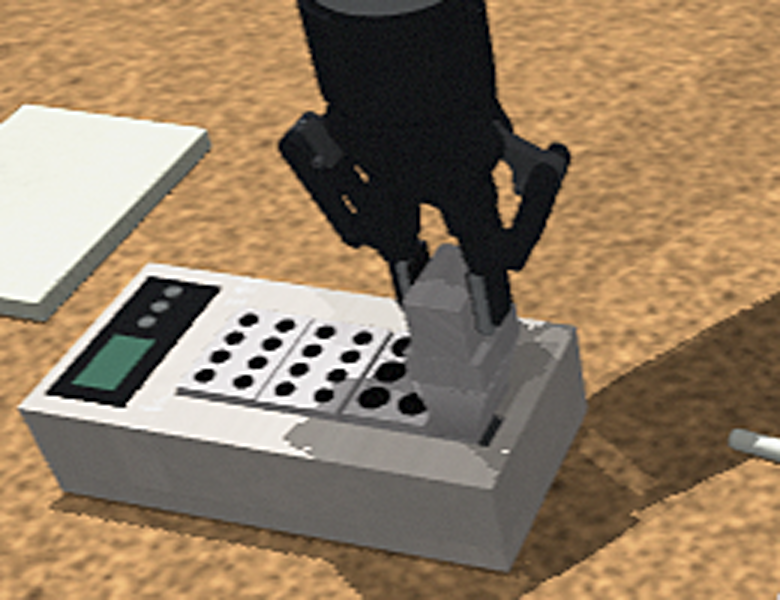

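The foot is in the gap. The wedge spans y = 46.8 to 86.3 in the well frame, so it needs about +1 mm. I'll press down gently.

```bash
python3 -m pendant '[{"dx":0,"dy":0.1,"dz":0.4,"twist":0},{"dx":0,"dy":0.1,"dz":0.8,"twist":0},{"dx":0,"dy":0.1,"dz":1.1,"twist":0},{"dx":0,"dy":0.1,"dz":1.3,"twist":0},{"dx":0,"dy":0.1,"dz":1.3,"twist":0}]'; python3 -c "
from h import *
go(485.5,-67.1,82,104.9)"
```

```text
time: 5.92
eef_pos: [0.4852, -0.0672, 0.098]
tcp_rot: [-0.13, 0.992, 0.0, -0.0]
contact_force: [-0.6, 2.4, -1.2]
opening: 0.333
finger_force: 99.3
shift [-0.03  0.    1.6 ] twist 0.0 tcp [485.2 -67.2  98. ] yang 104.9 F [-0.6  2.4 -1.2] op 0.333 t 5.925
```

```bash
python3 -m pendant '[{"dx":0,"dy":0,"dz":0.3,"twist":0},{"dx":0,"dy":0,"dz":0.6,"twist":0},{"dx":0,"dy":0,"dz":0.8,"twist":0},{"dx":0,"dy":0,"dz":0.8,"twist":0}]'; python3 -m pendant '[{"dx":0,"dy":0,"dz":0.2,"twist":0},{"dx":0,"dy":0,"dz":0.4,"twist":0},{"dx":0,"dy":0,"dz":0.4,"twist":0}]';python3 -c "
from h import *
go(485.5,-67.1,82,104.9)"
```

```text
time: 6.42
eef_pos: [0.4851, -0.0672, 0.0898]
tcp_rot: [-0.13, 0.992, 0.0, -0.0]
contact_force: [-0.4, 4.2, -0.3]
opening: 0.331
finger_force: 99.4
time: 6.8
eef_pos: [0.4851, -0.0675, 0.0858]
tcp_rot: [-0.13, 0.992, 0.0, -0.0]
contact_force: [-0.3, 4.5, -1.7]
opening: 0.333
finger_force: 99.4
shift [-0.05  0.03  0.38] twist 0.0 tcp [485.1 -67.5  85.8] yang 104.9 F [-0.3  4.5 -1.7] op 0.333 t 6.8
```

```bash
python3 -m pendant '[{"dx":0,"dy":0.0,"dz":0.2,"twist":0},{"dx":0,"dy":0.0,"dz":0.35,"twist":0},{"dx":0,"dy":0.0,"dz":0.35,"twist":0},{"dx":0,"dy":0.0,"dz":0.35,"twist":0}]'; python3 -m pendant '[{"dx":0,"dy":0,"dz":0.15,"twist":0},{"dx":0,"dy":0,"dz":0.15,"twist":0},{"dx":0,"dy":0,"dz":0.15,"twist":0}]'
```

```text
time: 7.3
eef_pos: [0.4854, -0.0674, 0.0826]
tcp_rot: [-0.13, 0.992, 0.0, -0.0]
contact_force: [-0.7, 4.5, -0.5]
opening: 0.332
finger_force: 99.4
time: 7.68
eef_pos: [0.4855, -0.0674, 0.0821]
tcp_rot: [-0.13, 0.992, 0.0, -0.0]
contact_force: [-3.0, 6.0, 3.1]
opening: 0.33
finger_force: 100.1
```

```bash
python3 -m pendant '[{"dx":0,"dy":0,"dz":0.1,"twist":0},{"dx":0,"dy":0,"dz":0.2,"twist":0},{"dx":0,"dy":0,"dz":0.2,"twist":0}]'; python3 -m pendant '[{"dx":0,"dy":0,"dz":0.2,"twist":0},{"dx":0,"dy":0,"dz":0.2,"twist":0}]'
```

```text
time: 8.05
eef_pos: [0.4857, -0.0674, 0.0821]
tcp_rot: [-0.13, 0.992, 0.0, -0.001]
contact_force: [-7.5, 6.4, 14.1]
opening: 0.329
finger_force: 101.6
time: 8.3
eef_pos: [0.486, -0.0674, 0.0821]
tcp_rot: [-0.13, 0.992, 0.001, -0.001]
contact_force: [-12.8, 8.0, 26.1]
opening: 0.336
finger_force: 103.1
```

It stopped dead at z = 0.0821, which is bench grip height plus the 20 mm floor, so the wedge is on the floor. I'll relax the load, release and retreat.

```bash
python3 -m pendant '[{"dx":0,"dy":0,"dz":-0.3,"twist":0},{"dx":0,"dy":0,"dz":-0.4,"twist":0},{"dx":0,"dy":0,"dz":-0.4,"twist":0}]'; python3 -m pendant '[{"dx":0,"dy":0,"dz":0,"twist":0},{"dx":0,"dy":0,"dz":0,"twist":0},{"dx":0,"dy":0,"dz":0,"twist":0},{"dx":0,"dy":0,"dz":0,"twist":0},{"dx":0,"dy":0,"dz":0,"twist":0}]' 75; python3 -m pendant '[{"dx":0,"dy":0,"dz":-2,"twist":0},{"dx":0,"dy":0,"dz":-6,"twist":0},{"dx":0,"dy":0,"dz":-11,"twist":0},{"dx":0,"dy":5,"dz":-15,"twist":0},{"dx":0,"dy":10,"dz":-15,"twist":0},{"dx":0,"dy":15,"dz":-15,"twist":0},{"dx":0,"dy":20,"dz":-15,"twist":0},{"dx":0,"dy":20,"dz":-15,"twist":0}]'; python3 - <<'E'
from h import *
s=ctrl.read_camera("scene");c=ctrl.read_camera("top")
b=np.hstack([cv2.resize(s["img"][100:260,70:280],(400,305)),cv2.resize(c["img"][170:320,370:580],(400,305))]);cv2.imwrite("pics/b3.png",b[:,:,::-1])
for n,k in(("s",s),("t",c)):
    Q=cloud(k);a=np.radians(14.9);q=(Q*1000-[503,-132.5,20]);X=q[...,0]*np.cos(a)+q[...,1]*np.sin(a);Y=-q[...,0]*np.sin(a)+q[...,1]*np.cos(a);Z=q[...,2]
    m=(Z>86)&(Z<95)&(Y>30)&(Y<100)&(abs(X)<35);print(n,m.sum(),"topZ",np.percentile(Z[m],[5,50,95]).round(1),"X",np.percentile(X[m],[2,98]).round(1),"Y",np.percentile(Y[m],[2,98]).round(1))
E
```

```text
time: 8.68
eef_pos: [0.4858, -0.0674, 0.0821]
tcp_rot: [-0.129, 0.992, 0.0, 0.0]
contact_force: [-1.9, 5.3, 2.5]
opening: 0.335
finger_force: 100.0
time: 9.3
eef_pos: [0.4855, -0.0676, 0.0813]
tcp_rot: [-0.13, 0.992, -0.0, 0.0]
contact_force: [-0.1, -0.4, 0.4]
opening: 0.746
finger_force: 0.0
time: 10.3
eef_pos: [0.4329, 0.1281, 0.2313]
tcp_rot: [-0.132, 0.991, 0.0, 0.0]
contact_force: [0.0, -0.6, -0.1]
opening: 0.747
finger_force: 0.0
s 477 topZ [87.6 90.2 91.6] X [-23.7  24.9] Y [53.6 82.5]
t 719 topZ [87.2 89.1 90.8] X [-24.9  23. ] Y [52.9 81.9]
```

View pics/b3.png

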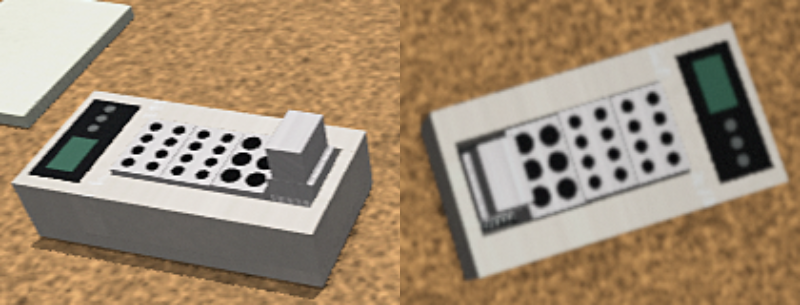

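The wedge stands upright, with its top 90 mm above the well floor, at about (295,150) in the left crop and (500,180) in the right. The dark gaps between the blocks have closed and the gripper is clear.

```bash
python3 -c "
from plant import ctrl
print(ctrl.sign_off())"
```

```text
the job is handed in; nothing more can be done
None
```

I drove the tapered wedge into the gap until it stood on the well floor with the blocks closed up, let go of it, moved the gripper clear and handed the job in at about 10.4 s of the 42 s allowed.

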